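# Arm the lamp supply behind its red guard

## Task

Switch on the microscope's arc lamp at the supply box with the red guard: with a fingertip lift the red guard's front lip and swing it up and back, push the toggle beneath fully over to the back, then let the guard drop shut over it. Use a light touch and never pinch anything. Leave the yellow-guarded switch as it is, and do not move anything else on the bench.

Things in the scene. Friction and masses are not known exactly. Their poses are not given: they have to be found in the camera images.
- lamp_box: cream supply box with the RED guard on top, fixed to the bench, 150 (its x) x 100 (its y) x 70 mm tall; origin at the centre of its underside, its x axis runs from its front (the robot's side) to its back. Nothing stands within 10 mm of it at the start.
- red_guard (a joint): angle of the red guard (about 50 g): 0 = shut, grows as its front end rises and swings up and back, stop at 1.65 rad. Let go below about 1.2 rad it falls shut by itself; past about 1.3 rad it falls back and rests open on its stop until nudged forward from behind. Hinge nearly free of friction; lifting takes under 1 N at the lip
- red_guard_hinge (a point): middle of the red guard's hinge axis (along the box's y), 72 mm above the bench, 10 mm behind the box's middle; box axes. The guard is a channel-shaped cover 84 mm long, 58 mm wide, that reaches forward from the hinge; shut, its flat top lies 113 mm above the bench, and the panel behind the hinge is bare
- red_guard_lip (a point): middle of the outer edge of the red guard's finger lip, a tab 58 mm wide and 4 mm thick that runs from the guard's front wall (84 mm before the hinge) out to 108 mm before the hinge, rising slightly to the edge (12 mm above the hinge). It overhangs the box's front face by 23 mm, so a fingertip can be put under it from the front; moves with the guard; in the guard's frame the hinge lies 108 mm along +x and 12 mm along -z
- red_toggle (a joint): angle of the toggle under the red guard: 0 = leaning to the front (off), 0.8 = leaning to the back (on), stops at both; starts within 0.12 of off; stays where it is left; about 1.5 N at the tip moves it
- red_toggle_tip (a point): centre of the flat white paddle on the toggle's tip (7 thick x 22 wide x 14 mm along the lever), 24 mm from its pivot; the pivot lies 42 mm before the guard's hinge, 74 mm above the bench, on the box's middle line
- stage_box: cream supply box with the YELLOW guard on top, fixed to the bench, 150 (its x) x 100 (its y) x 70 mm tall; origin at the centre of its underside, its x axis runs from its front (the robot's side) to its back. Nothing stands within 10 mm of it at the start. Built exactly like the red one.
- yellow_guard (a joint): angle of the yellow guard, as for the red: 0 = shut
- yellow_toggle (a joint): angle of the toggle under the yellow guard: 0 = leaning to the front (off)
- bottle: brown reagent bottle, 64 mm across, 130 mm tall, standing; origin at the centre of its underside
- tally: cream cell-tally counter with coloured keys, 100 x 190 x 57 mm; origin at the centre of its underside
- beaker: empty glass beaker, 68 mm across, 90 mm tall; origin at the centre of its underside
- calculator: grey pocket calculator lying flat, 140 x 85 x 16 mm; origin at the centre of its underside
- slide_box: blue microscope-slide box, 90 x 70 x 35 mm; origin at the centre of its underside
- dish: amber culture dish, 58 mm across, 15 mm tall; origin at the centre of its underside
- pen: blue pen lying flat, 120 mm long, 13 mm tall; origin under its middle, x along it

How it is judged (in metres and radians):
On the way, in this order (a step that is already met when the one before it is completed fails the run):
1. the red guard is lifted more than 0.6 rad while the toggle is still off (under 0.25 rad) (value of joint red_guard above 0.6 rad and value of joint red_toggle below 0.25 rad), for 0.1 s.
2. the toggle is pushed over to the back (above 0.7 of 0.8 rad) with the guard still up (above 0.4 rad) (value of joint red_toggle above 0.7 rad and value of joint red_guard above 0.4 rad), for 0.1 s.
At the end, for the whole second after the job is handed in: The red guard is shut (under 0.06 rad) and at rest over its toggle, which stands fully to the back (above 0.7 of 0.8 rad); the yellow guard is shut (under 0.06 rad) with its toggle off (under 0.25 rad), and every loose thing stands within 20 mm of where it was (value of joint each of red_guard, yellow_guard below 0.06 rad and value of joint red_toggle above 0.7 rad and value of joint yellow_toggle below 0.25 rad and velocity of joint red_guard between -0.1 and 0.1 rad/s and distance of each of bottle, tally, beaker, calculator, slide_box, dish, pen from where it was at the start of the episode below 0.02 m); the robot touches nothing.
It fails at once if the yellow guard is raised more than 0.15 rad or its toggle is moved past 0.3 rad (value of joint yellow_guard above 0.15 rad or value of joint yellow_toggle above 0.3 rad).
It fails at once if the fingers press on the red-guarded box, its guard or toggle with more than 40 N (forced or pinched) (contact force between the fingers and lamp_box above 40 N).
It fails at once if a loose thing is lifted, pushed or knocked more than 30 mm from its place (distance of any of bottle, tally, beaker, calculator, slide_box, dish, pen from where it was at the start of the episode above 0.03 m).
It also fails if it takes over 54 s, if anything falls off the work surface, if the arm or the gripper's body presses on something with over 40 N, if the wrist force passes 120 N, or if a joint passes its speed limit or range.

## Robot

A 7-joint arm with a two-finger parallel gripper is mounted at the origin on the work surface. World frame = base frame: x ahead of the robot, y to its left, z up, the work surface at z = 0. Lengths are in mm, angles in rad, forces in N, time in s.
With the tool pointing down it reaches from about 400 to 875 mm from the base axis. Payload 4.4 kg.
Tool frame: the origin (TCP) lies at the very end of the fingers, on their centre line; the grasp point (between the pads) lies 19 mm behind it; z points along the fingers, y is the line along which they close (so a half turn about z gives the same grasp; the last joint's range is limited). The gripper opens to 85 mm and grips with 20 to 120 N. Pads are 22 mm wide; open, the fingers measure 114 mm over their backs; the gripper's body (76 mm by 85 mm) begins 54 mm behind the grasp point. The pads swing forward as they close: fully open they stand 13 mm farther back than shut.
Start: joints at [-1.282, 0.628, 0.038, 1.517, -0.027, 0.996, -0.02], TCP at [225.789, 609.538, 231.313] pointing down, gripper open.
Joint ranges: [-3.06, 3.06], [-0.37, 2.12], [-1.25, 1.32], [0.18, 2.47], [-1.1, 4.24], [0.23, 1.98], [-2.94, 2.94]. Speed limits (rad/s): [2.57, 2.57, 3.14, 3.14, 3.14, 3.14, 3.14].

## Interface

Orientations are given as [roll, pitch, yaw] about the fixed x, y, z axes, in that order (R = Rz(yaw) Ry(pitch) Rx(roll)).
In Python, from cell import ctrl gives the robot as it stands.
- The arm moves only by the tool step_arm, never from a script. Its argument "series" is a list that holds one entry, the list of rows, each a list of 7 numbers: the turn, a rotation vector about the tool's x, y, z as a fraction of full scale, then the shift along the tool's x, y, z as a fraction of full scale, then the closure, from 0 (fully open) to 1 (shut). In form: [[[ax, ay, az, tx, ty, tz, gripper], ...]]. A call has 1 to 12 rows; each row shifts and turns the commanded pose from where the row before left it, along the tool's axes as they then stand; what a row does not reach is not made up. Full scale, the value 1, is 150 mm for a shift and 45 degrees for a turn. A row lasts 1/10 s, in which the tool goes at most 50 mm and 8.59 degrees, less where a joint would pass 70% of its speed; a pose out of reach is approached as far as the arm can. A call with a number of a shift or a turn outside -1 to 1 is refused whole. A call with a gripper value outside its range is refused whole. The fingers move at their own pace and stop on an object; the grip force is fixed at half the most. Time passes only in rows, so rows that do not move let the fingers close. It gives the time, the measured TCP pose, the force, the opening and the grip force at its end, in the units of the state.
- ctrl.read_state(): the state, without advancing time (a new reading comes with each control period).
- ctrl.get_image(name): name is "side" or "top"; returns a dict with "img" (400x640x3 uint8, red, green, blue), "fx", "fy", "cx", "cy" (pixels), "R" (3x3) and "t" (3): a world point X has camera coordinates R X + t. Camera axes: x right, y down, z forward; pixel columns grow to the right and rows downward; lengths in mm; the calibration is good to about 2 mm. A picture is of the moment at which its call begins. There is no depth.
- ctrl.finish_job(): hands the job in; it is judged then, once.
Trained networks look in a picture, given as the dict that the camera call returned (one of the last four; its "shot" number tells which), for a name from the list of things; names that differ only in an ending like _2 or _b are one class to them, and where a whole thing is asked for, a point or a joint stands for the part that bears it (a point fixed in the world has none). Each returns a list of dicts, best first, with "score" (0 to 1); they miss things now and then, are a little off and sometimes report something else, mostly with a low value. They report only what shows in the picture. A call takes as long as a camera call.
- ctrl.recognise(picture, thing): "centre" ([column, row] in pixels, amid what is visible of it).
The state is a dict: "clock": time; "qpos": joint angles; "qd": joint speeds; "tau": joint torques, N m; "eef_pos": TCP position; "tool_rot": TCP orientation; "force": force on the tool from outside, world axes, zero at the start; "torque": the same for the moment, N m; "width": finger opening in mm; "gripper_force": force on a finger pad.
Only numpy, scipy, OpenCV 4.12 (cv2) and the standard library are available. Lean on these libraries where they do the work, as an engineer would, in place of code of your own. Each camera call takes 0.05 s, during which the arm holds its last target. There are 200 camera calls.

## Working session

There is one attempt and no reset: what is moved stays moved. The work goes in short steps, Python scripts to look and compute and a tool call to move; the robot and the scene stay as the last step left them, time stands still between calls to the robot, and variables do not carry over. Pictures are saved under pics/ and viewed, at most 10 in all, crops included, and the job is handed in when it is done.

Besides the shell and the picture viewer there is one more tool, called after "Request:" by a JSON object that holds its "fn" and its "kwargs", one argument or row to a line. step_arm: Moves the arm, as the interface text tells. Shift numbers are shares of 150 mm and turn numbers shares of 45 degrees, none past 1 either way. Its arguments: {"type":"object","properties":{"series":{"type":"array","items":{"type":"array","items":{"type":"array","items":{"type":"number","minimum":-1,"maximum":1}}}}},"required":["series"]}

```bash
mkdir -p pics
cat > h.py <<'E'
import numpy as np,cv2
from cell import ctrl
def shot(n,f):
    p=ctrl.get_image(n); cv2.imwrite('pics/'+f,p['img'][:,:,::-1]); return p
def ray(p,uv):
    R=np.array(p['R']);t=np.array(p['t']).ravel()
    d=R.T@np.array([(uv[0]-p['cx'])/p['fx'],(uv[1]-p['cy'])/p['fy'],1]); return -R.T@t,d
def onz(p,uv,z):
    c,d=ray(p,uv); return c+d*(z-c[2])/d[2]
def proj(p,X):
    q=np.array(p['R'])@np.array(X)+np.array(p['t']).ravel(); return [round(p['fx']*q[0]/q[2]+p['cx']),round(p['fy']*q[1]/q[2]+p['cy'])]
E
python3 - <<'E'
from h import *
np.set_printoptions(precision=1,suppress=True)
hs=dict(lamp_box=60,red_guard=100,red_guard_lip=84,red_guard_hinge=72,stage_box=60,yellow_guard=100,bottle=100,tally=50,beaker=60,calculator=16,slide_box=35,dish=10,pen=10)
for n in('top','side'):
    p=shot(n,n+'0.png'); print(n,ray(p,(320,200)))
    for k,z in hs.items():
        r=ctrl.recognise(p,k)[:2]
        for a in r: print(k,np.array(a['centre']),round(a['score'],2),onz(p,a['centre'],z))
print(ctrl.read_state())
E
```

```text
top (array([ 504.9,    2.7, 1140.9]), array([ 0.1, -0. , -1. ]))
lamp_box [271.2 221. ] 0.66 [541.7 122.7  60. ]
lamp_box [271.2 236.3] 0.51 [498.3 122.5  60. ]
red_guard [274.9 237. ] 0.67 [496.6 107.9 100. ]
red_guard_lip [274.5 236.6] 0.95 [497.6 110.7  84. ]
red_guard_hinge [272.9 224.4] 0.95 [531.7 116.6  72. ]
stage_box [366.8 212.5] 0.84 [ 565.1 -149.7   60. ]
yellow_guard [369.1 223. ] 0.77 [ 534. -150.  100.]
bottle [334.2 144.6] 0.88 [752.3 -55.6 100. ]
tally [172.7 194.1] 0.7 [620.1 407.1  50. ]
tally [319.2 270.6] 0.52 [400.5 -13.4  50. ]
beaker [440.2 246.9] 0.81 [ 466.7 -357.4   60. ]
beaker [373.2 280.5] 0.24 [ 373.1 -165.4   60. ]
calculator [270.4 221.1] 0.71 [542.9 130.   16. ]
calculator [374.2 283.3] 0.68 [ 359.6 -175.1   16. ]
slide_box [459.  196.3] 0.64 [ 613.5 -425.1   35. ]
dish [318.  270.7] 0.55 [396.3 -10.4  10. ]
pen [217.  279.6] 0.46 [371.7 286.3  10. ]
side (array([354.1, 720.5, 836.5]), array([ 0.2, -0.7, -0.7]))
lamp_box [359.9 306.3] 0.7 [384.6 307.5  60. ]
lamp_box [319.3 231.8] 0.63 [533.9 127.9  60. ]
red_guard [333.1 224. ] 0.83 [497.7 123.8 100
[... 290 characters left out ...]
 [609.8 446.2  50. ]
beaker [377.7 130.1] 0.71 [ 465.9 -369.9   60. ]
calculator [398.7 183. ] 0.94 [ 357.1 -167.6   16. ]
calculator [334.  165.7] 0.47 [ 577.2 -190.9   16. ]
slide_box [341.7 123.3] 0.87 [ 606.4 -410.4   35. ]
dish [379.3 215.9] 0.62 [392.3 -17.7  10. ]
pen [363.8 308.1] 0.46 [376.6 282.8  10. ]
{'clock': 1.4, 'qpos': array([-1.3,  0.6,  0. ,  1.5, -0. ,  1. , -0. ]), 'qd': array([ 0.,  0., -0.,  0., -0.,  0., -0.]), 'tau': array([  0. , -56.3,   1.2, -19.4,   0. ,   0. ,   0. ]), 'eef_pos': array([225.8, 609.6, 231.3]), 'tool_rot': array([3.1, 0. , 2.8]), 'force': array([ 0.3, -0.2,  0.2]), 'torque': array([-0.,  0.,  0.]), 'gripper_force': 0.0, 'width': 84.98163141125077}
```

View pics/top0.png

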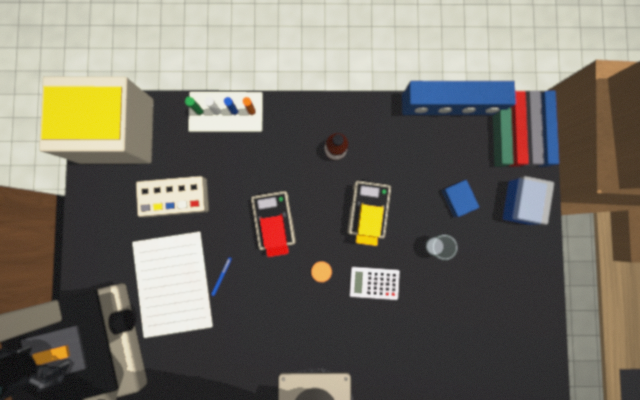

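View pics/side0.png

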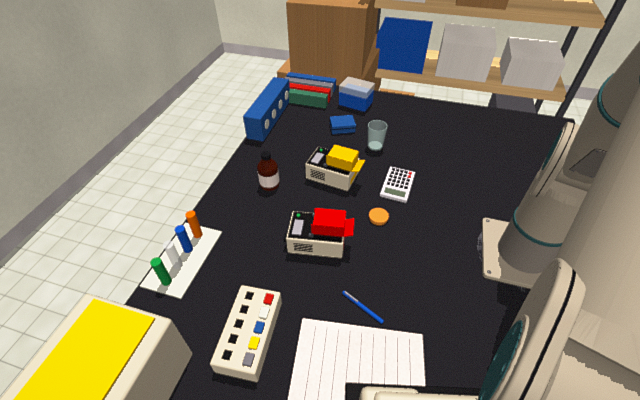

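```bash
cat > fit.py <<'E'
from h import *
from scipy.optimize import differential_evolution as DE
def mask(p,c0,rng=60):
    h=cv2.cvtColor(p['img'],cv2.COLOR_RGB2HSV)
    m=(((h[...,0]<6)|(h[...,0]>174))&(h[...,1]>180)&(h[...,2]>90)).astype(np.uint8)
    z=np.zeros_like(m);u,v=c0;z[v-rng:v+rng,u-rng:u+rng]=m[v-rng:v+rng,u-rng:u+rng]
    return cv2.resize(z,None,fx=4,fy=4,interpolation=cv2.INTER_LINEAR)
def W(b,P):
    c,s=np.cos(b[2]),np.sin(b[2]);P=np.array(P,float)
    return np.c_[b[0]+c*P[:,0]-s*P[:,1],b[1]+s*P[:,0]+c*P[:,1],P[:,2]]
def model(p,b,sh):
    m=np.zeros((1600,2560),np.uint8)
    for s in sh:
        q=np.array([[x,y,z] for x,z in s for y in(-29,29)])
        w=W(b,q)@np.array(p['R']).T+np.array(p['t']).ravel()
        uv=np.c_[p['fx']*w[:,0]/w[:,2]+p['cx']+.5,p['fy']*w[:,1]/w[:,2]+p['cy']+.5]*4
        cv2.fillConvexPoly(m,cv2.convexHull(uv.astype(np.int32)),1)
    return m
SH=[[(10,113),(-74,113),(-74,74),(10,74)],[(-74,82),(-98,86),(-98,82),(-74,78)]]
if __name__=='__main__':
    ps=[ctrl.get_image(n) for n in('top','side')]
    ms=[mask(ps[0],(275,235)),mask(ps[1],(330,224))]
    def f(v):
        return sum(1-(a&b).sum()/max(1,(a|b).sum()) for k,(p,a) in enumerate(zip(ps,ms)) if k in use for b in[model(p,v,SH)])
    for use in([0,1],[0],[1]):
        r=DE(f,[(480,580),(80,160),(-.1,.5)],maxiter=25,popsize=8,seed=1); print(use,r.x,r.fun)
        if use==[0,1]: b=r.x
    for n,p,c in(('t',ps[0],(275,225)),('s',ps[1],(325,230))):
        im=cv2.resize(p['img'],None,fx=4,fy=4)[:,:,::-1].copy()
        for zz,col in((70,(0,255,0)),(0,(255,255,0))):
            pts=[[int(4*(k+.5)) for k in proj(p,X)] for X in W(b,[[x,y,zz] for x,y in((-75,-50),(75,-50),(75,50),(-75,50))])]
            cv2.polylines(im,[np.array(pts)],True,col,1)
        im[model(p,b,SH)>0]//=2
        u,v=c; cv2.imwrite(f'pics/{n}1.png',im[4*v-200:4*v+200,4*u-200:4*u+200])
    cv2.imwrite('pics/c1.png',np.hstack([cv2.imread('pics/t1.png'),cv2.imread('pics/s1.png')]))
E
python3 fit.py
```

```text
[0, 1] [5.43404943e+02 1.18956360e+02 1.62084545e-01] 0.1005064899133199
[0] [5.42496706e+02 1.19028433e+02 1.74222974e-01] 0.046709853392430944
[1] [5.44311441e+02 1.19681439e+02 1.58354137e-01] 0.048244580584354435
```

View pics/c1.png

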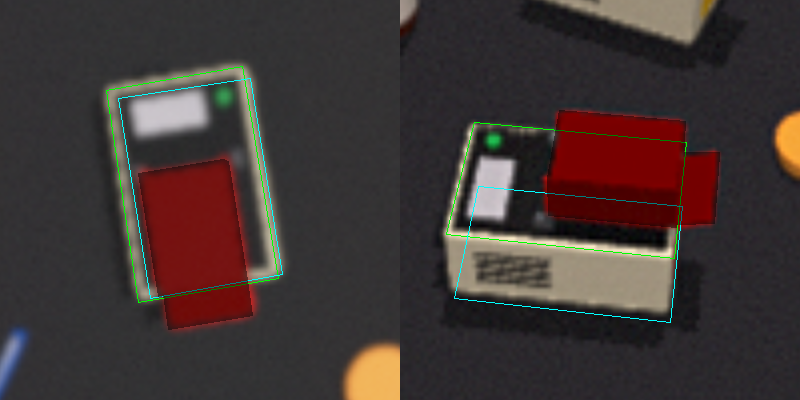

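```bash
cat > go.py <<'E'
from h import *
import sys
from scipy.spatial.transform import Rotation as Ro
b=(543.4,119.0,.163)
Rb=Ro.from_euler('z',b[2])
def rel():
    s=ctrl.read_state(); R=Ro.from_euler('xyz',s['tool_rot'])
    p=Rb.inv().apply(s['eef_pos']-np.array([b[0],b[1],0]))
    return s,R,p
def go(x,y,z,tilt=None):
    np.set_printoptions(precision=3,suppress=True)
    s,R,p=rel(); print('clk',s['clock'],'box',p,'q',s['qpos'],'F',s['force'],'w',s['width'])
    print('tool axes in box\n',(Rb.inv()*R).as_matrix())
    if tilt is None: T=R
    else:
        t=np.radians(tilt); zt=np.array([0,-np.cos(t),-np.sin(t)]); xt=np.array([-1,0,0])
        T=Rb*Ro.from_matrix(np.c_[xt,np.cross(zt,xt),zt])
    print('turn',(R.inv()*T).as_rotvec()/np.radians(45))
    d=Rb.apply(np.array([x,y,z])-p)
    print('shift before turn',R.inv().apply(d)/150,'after',T.inv().apply(d)/150)
if __name__=='__main__': go(*map(float,sys.argv[1:]))
E
python3 go.py -90 75 200 90; python3 go.py -90 75 200 30
```

```text
clk 1.5 box [-233.787  535.566  231.305] q [-1.282  0.628  0.039  1.517 -0.027  0.996 -0.02 ] F [ 0.465 -0.106 -0.117] w 85.56059598960911
tool axes in box
 [[-0.869  0.495 -0.   ]
 [ 0.495  0.869  0.   ]
 [ 0.    -0.    -1.   ]]
turn [ 0.    -0.    -0.659]
shift before turn [-2.353 -2.193  0.209] after [-0.959 -3.07   0.209]
clk 1.5 box [-233.787  535.566  231.305] q [-1.282  0.628  0.039  1.517 -0.027  0.996 -0.02 ] F [ 0.465 -0.106 -0.117] w 85.56059598960911
tool axes in box
 [[-0.869  0.495 -0.   ]
 [ 0.495  0.869  0.   ]
 [ 0.    -0.    -1.   ]]
turn [ 1.302 -0.345 -0.597]
shift before turn [-2.353 -2.193  0.209] after [-0.959 -1.354  2.763]
```

Request:
{"fn": "step_arm", "kwargs": {
  "series": [
    [[0, 0, 0, -0.2, -0.18, 0, 1], [0, 0, 0, -0.2, -0.18, 0, 1], [0, 0, 0, -0.2, -0.18, 0, 1], [0, 0, 0, -0.2, -0.18, 0, 1], [0, 0, 0, -0.2, -0.18, 0, 1], [0, 0, 0, -0.2, -0.18, 0, 1], [0, 0, 0, -0.2, -0.18, 0, 1], [0, 0, 0, -0.2, -0.18, 0, 1], [0, 0, 0, -0.2, -0.18, 0, 1], [0, 0, 0, -0.2, -0.18, 0, 1], [0, 0, 0, -0.2, -0.18, 0, 1], [0, 0, 0, 0, 0, 0, 1]]
  ]
}}

```text
clock: 2.7
eef_pos: [435.0, 210.3, 231.6]
tool_rot: [-3.14, 0.003, 2.777]
force: [0.3, 0.0, -0.5]
width: -0.4
gripper_force: 0.0
```

Request:
{"fn": "step_arm", "kwargs": {
  "series": [
    [[0, 0, -0.165, 0, 0, 0, 1], [0, 0, -0.165, 0, 0, 0, 1], [0, 0, -0.165, 0, 0, 0, 1], [0, 0, -0.165, 0, 0, 0, 1], [0.167, 0, 0, 0, 0, 0, 1], [0.167, 0, 0, 0, 0, 0, 1], [0.167, 0, 0, 0, 0, 0, 1], [0.167, 0, 0, 0, 0, 0, 1], [0, 0, 0, 0, 0, 0, 1]]
  ]
}}

```text
clock: 3.6
eef_pos: [430.1, 221.9, 228.9]
tool_rot: [-2.617, -0.003, -2.969]
force: [-0.6, -0.0, -0.1]
width: 0.2
gripper_force: 0.0
```

```bash
python3 go.py -90 75 200 30
```

```text
clk 3.6 box [-95.135 119.921 228.921] q [-0.897  0.566  0.106  1.821  0.403  1.116  0.701] F [-0.574 -0.006 -0.099] w 0.2119591914458728
tool axes in box
 [[-1.    -0.01   0.003]
 [-0.01   0.866 -0.501]
 [ 0.003 -0.501 -0.866]]
turn [0.666 0.007 0.012]
shift before turn [-0.032 -0.163  0.317] after [-0.034  0.017  0.356]
```

Request:
{"fn": "step_arm", "kwargs": {
  "series": [
    [[0.167, 0, 0, 0, 0, 0, 1], [0.167, 0, 0, 0, 0, 0, 1], [0.167, 0, 0, 0, 0, 0, 1], [0.167, 0, 0, 0, 0, 0, 1], [0, 0, 0, 0, 0, 0, 1], [0, 0, 0, 0, 0, 0, 1]]
  ]
}}

```text
clock: 4.2
eef_pos: [432.2, 215.5, 231.2]
tool_rot: [-2.095, -0.001, -2.979]
force: [1.2, 0.5, 0.3]
width: -0.5
gripper_force: 0.0
```

```bash
python3 go.py -91 85 42 30
```

```text
clk 4.2 box [-94.071 113.265 231.207] q [-1.099  0.844  0.212  1.676  0.551  1.461  0.534] F [1.193 0.495 0.257] w -0.4758937169847677
tool axes in box
 [[-1.    -0.    -0.001]
 [ 0.001  0.5   -0.866]
 [ 0.001 -0.866 -0.5  ]]
turn [ 0.    -0.001  0.   ]
shift before turn [-0.022  0.998  0.794] after [-0.02   0.998  0.794]
```

Request:
{"fn": "step_arm", "kwargs": {
  "series": [
    [[0, 0, 0, -0.004, 0.2, 0.16, 1], [0, 0, 0, -0.004, 0.2, 0.16, 1], [0, 0, 0, -0.004, 0.2, 0.16, 1], [0, 0, 0, -0.004, 0.2, 0.16, 1], [0, 0, 0, -0.004, 0.2, 0.16, 1], [0, 0, 0, 0, 0, 0, 1], [0, 0, 0, 0, 0, 0, 1]]
  ]
}}

```text
clock: 4.9
eef_pos: [440.8, 187.3, 43.8]
tool_rot: [-2.094, 0.002, -2.981]
force: [-0.4, 0.9, 0.3]
width: -0.1
gripper_force: 0.0
```

```bash
python3 go.py -91 10 40 30; python3 -c "
from h import *
a=ctrl.get_image('side')['img'][130:330,220:460];b=ctrl.get_image('top')['img'][150:350,170:350]
cv2.imwrite('pics/c2.png',np.hstack([cv2.resize(a,None,fx=1.9,fy=1.9),cv2.resize(b,None,fx=1.9,fy=1.9)])[:,:,::-1])"
```

```text
clk 4.9 box [-90.126  84.028  43.766] q [-1.057  1.133  0.199  1.705  0.568  1.184  0.368] F [-0.367  0.888  0.273] w -0.08254370636476377
tool axes in box
 [[-1.     0.003 -0.001]
 [ 0.002  0.499 -0.866]
 [-0.002 -0.866 -0.5  ]]
turn [-0.001 -0.001 -0.003]
shift before turn [ 0.005 -0.225  0.44 ] after [ 0.006 -0.225  0.44 ]
```

View pics/c2.png

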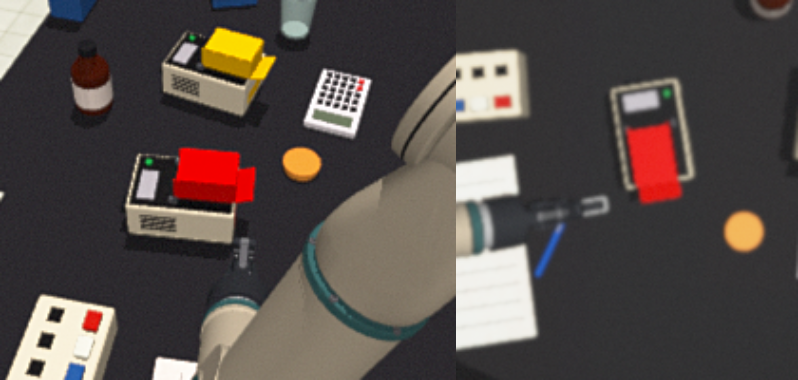

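Request:
{"fn": "step_arm", "kwargs": {
  "series": [
    [[0, 0, 0, 0.003, -0.045, 0.088, 1], [0, 0, 0, 0.003, -0.045, 0.088, 1], [0, 0, 0, 0.003, -0.045, 0.088, 1], [0, 0, 0, 0.003, -0.045, 0.088, 1], [0, 0, 0, 0.003, -0.045, 0.088, 1], [0, 0, 0, 0, 0, 0, 1], [0, 0, 0, 0, -0.035, -0.02, 1], [0, 0, 0, 0, -0.035, -0.02, 1], [0, 0, 0, 0, -0.035, -0.02, 1], [0, 0, 0, 0, -0.035, -0.02, 1], [0, 0, 0, 0, 0, 0, 1]]
  ]
}}

```text
clock: 6.1
eef_pos: [449.9, 115.2, 62.8]
tool_rot: [-2.094, 0.001, -2.978]
force: [-0.0, 0.7, -0.8]
width: 0.1
gripper_force: 0.2
```

```bash
python3 go.py -89 10 89 30; python3 -c "
from h import *
a=ctrl.get_image('side')['img'][150:290,260:420];b=ctrl.get_image('top')['img'][170:310,200:340]
cv2.imwrite('pics/c3.png',np.hstack([cv2.resize(a,None,fx=2.6,fy=2.6),cv2.resize(b,None,fx=2.6,fy=2.6)])[:,:,::-1])"
```

```text
clk 6.1 box [-92.833  11.392  62.796] q [-1.007  1.083  0.246  1.856  0.648  1.059  0.349] F [-0.007  0.707 -0.756] w 0.09305871325016407
tool axes in box
 [[-1.     0.001  0.002]
 [-0.001  0.499 -0.866]
 [-0.001 -0.866 -0.499]]
turn [-0.001  0.002 -0.001]
shift before turn [-0.026 -0.156 -0.079] after [-0.026 -0.156 -0.079]
```

View pics/c3.png

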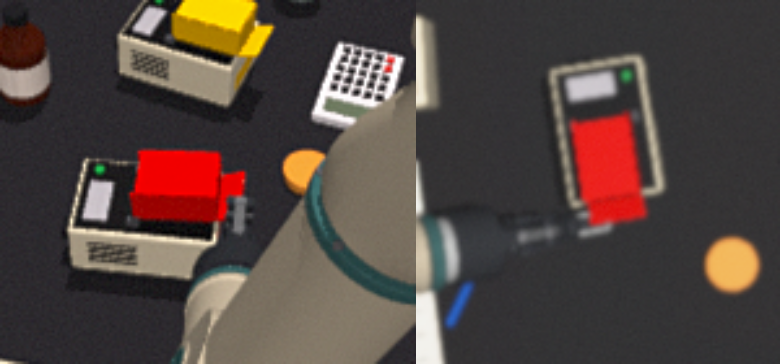

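Request:
{"fn": "step_arm", "kwargs": {
  "series": [
    [[0, 0, 0, -0.008, -0.052, -0.027, 1], [0, 0, 0, -0.008, -0.052, -0.027, 1], [0, 0, 0, -0.008, -0.052, -0.027, 1], [0, 0, 0, -0.03, -0.052, -0.03, 1], [0, 0, 0, -0.03, -0.052, -0.03, 1], [0, 0, 0, -0.03, -0.052, -0.03, 1], [0, 0, 0, -0.03, -0.052, -0.03, 1], [0, 0, 0, 0, 0, 0, 1]]
  ]
}}

```text
clock: 7.0
eef_pos: [472.2, 116.9, 125.7]
tool_rot: [-2.093, 0.002, -2.979]
force: [-1.0, -0.5, 0.3]
width: -0.2
gripper_force: 0.3
```

```bash
python3 go.py -36 10 153 30; python3 -c "
from h import *
a=ctrl.get_image('side')['img'][150:290,260:420];b=ctrl.get_image('top')['img'][170:310,200:340]
cv2.imwrite('pics/c4.png',np.hstack([cv2.resize(a,None,fx=2.6,fy=2.6),cv2.resize(b,None,fx=2.6,fy=2.6)])[:,:,::-1])"
```

```text
clk 7.0 box [-70.625   9.52  125.737] q [-0.986  0.981  0.261  1.828  0.653  1.15   0.442] F [-1.01  -0.481  0.283] w -0.17029272235012594
tool axes in box
 [[-1.     0.002  0.001]
 [ 0.     0.499 -0.867]
 [-0.002 -0.867 -0.499]]
turn [-0.002  0.001 -0.003]
shift before turn [-0.231 -0.155 -0.093] after [-0.231 -0.156 -0.094]
```

View pics/c4.png

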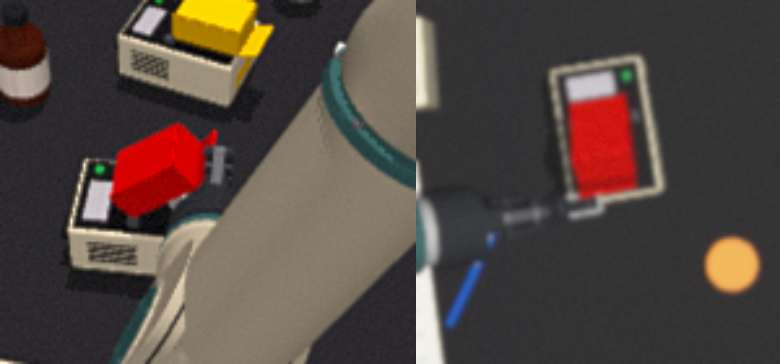

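Request:
{"fn": "step_arm", "kwargs": {
  "series": [
    [[0, 0, 0, -0.058, -0.039, -0.023, 1], [0, 0, 0, -0.058, -0.039, -0.023, 1], [0, 0, 0, -0.058, -0.039, -0.023, 1], [0, 0, 0, -0.058, -0.039, -0.023, 1], [0, 0, 0, -0.06, -0.016, -0.009, 1], [0, 0, 0, -0.06, -0.016, -0.009, 1], [0, 0, 0, -0.06, -0.016, -0.009, 1], [0, 0, 0, -0.04, 0, 0, 1], [0, 0, 0, 0, 0, 0, 1], [0, 0, 0, 0, 0, 0, 1]]
  ]
}}

```text
clock: 8.1
eef_pos: [537.6, 128.1, 159.5]
tool_rot: [-2.092, -0.001, -2.978]
force: [-0.2, -0.3, -0.7]
width: -0.2
gripper_force: 0.0
```

```bash
python3 go.py -65 10 165 30; python3 -c "
from h import *
a=ctrl.get_image('side')['img'][150:290,260:420];b=ctrl.get_image('top')['img'][170:310,200:340]
cv2.imwrite('pics/c5.png',np.hstack([cv2.resize(a,None,fx=2.6,fy=2.6),cv2.resize(b,None,fx=2.6,fy=2.6)])[:,:,::-1])"
```

```text
clk 8.1 box [ -4.201   9.895 159.485] q [-0.921  0.97   0.275  1.666  0.665  1.252  0.583] F [-0.189 -0.252 -0.726] w -0.21165940333470626
tool axes in box
 [[-1.    -0.001 -0.   ]
 [-0.     0.498 -0.867]
 [ 0.001 -0.867 -0.498]]
turn [-0.003 -0.     0.001]
shift before turn [ 0.405 -0.031 -0.019] after [ 0.405 -0.031 -0.019]
```

View pics/c5.png

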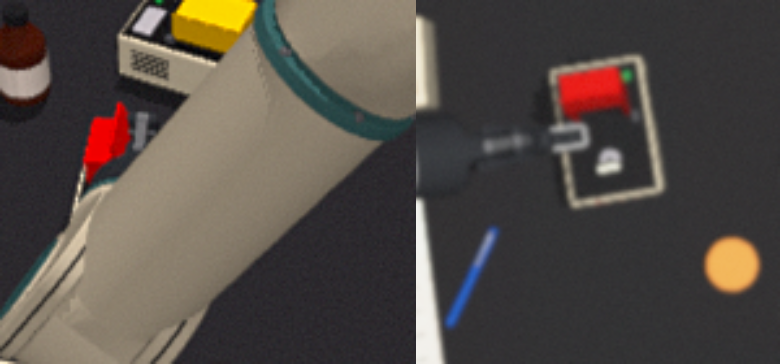

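Request:
{"fn": "step_arm", "kwargs": {
  "series": [
    [[0, 0, 0, 0.11, 0, 0, 1], [0, 0, 0, 0.11, 0, 0, 1], [0, 0, 0, 0.11, -0.036, 0.064, 1], [0, 0, 0, 0.11, -0.036, 0.064, 1], [0, 0, 0, 0, 0.088, 0.051, 1], [0, 0, 0, 0, 0.088, 0.051, 1], [0, 0, 0, 0, 0.088, 0.051, 1], [0, 0, 0, 0, 0.088, 0.051, 1], [0, 0, 0, 0, 0, 0, 1], [0, 0, 0, 0, 0, 0, 1]]
  ]
}}

```text
clock: 9.2
eef_pos: [476.6, 95.3, 98.1]
tool_rot: [-2.091, -0.001, -2.978]
force: [1.0, 0.7, -0.2]
width: -0.2
gripper_force: 0.0
```

```bash
python3 go.py -38 -12 98 30; python3 -c "
from h import *
a=ctrl.get_image('side')['img'][150:290,260:420];b=ctrl.get_image('top')['img'][170:310,200:340]
cv2.imwrite('pics/c6.png',np.hstack([cv2.resize(a,None,fx=2.6,fy=2.6),cv2.resize(b,None,fx=2.6,fy=2.6)])[:,:,::-1])"
```

```text
clk 9.2 box [-69.79  -12.548  98.117] q [-0.962  1.026  0.269  1.854  0.681  1.082  0.41 ] F [ 1.03   0.655 -0.188] w -0.24876415943866725
tool axes in box
 [[-1.    -0.001  0.   ]
 [-0.001  0.497 -0.868]
 [ 0.001 -0.868 -0.497]]
turn [-0.004  0.     0.001]
shift before turn [-0.212  0.002 -0.003] after [-0.212  0.003 -0.003]
```

View pics/c6.png

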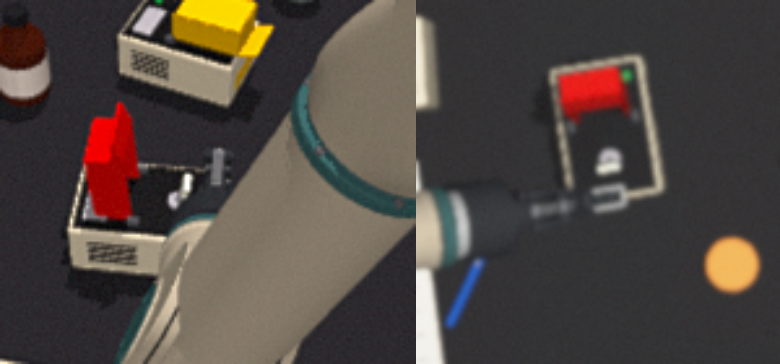

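Request:
{"fn": "step_arm", "kwargs": {
  "series": [
    [[0, 0, 0, -0.04, 0, 0, 1], [0, 0, 0, -0.04, 0, 0, 1], [0, 0, 0, -0.04, 0, 0, 1], [0, 0, 0, -0.04, 0, 0, 1], [0, 0, 0, -0.015, 0, 0, 1], [0, 0, 0, -0.015, 0, 0, 1], [0, 0, 0, 0, 0, 0, 1]]
  ]
}}

```text
clock: 10.0
eef_pos: [504.8, 99.9, 98.7]
tool_rot: [-2.092, 0.0, -2.978]
force: [-0.6, -0.2, 1.3]
width: -0.3
gripper_force: 0.3
```

Request:
{"fn": "step_arm", "kwargs": {
  "series": [
    [[0, 0, 0, -0.01, 0, 0, 1], [0, 0, 0, -0.01, 0, 0, 1], [0, 0, 0, 0, 0, 0, 1]]
  ]
}}

```text
clock: 10.3
eef_pos: [507.6, 100.6, 98.5]
tool_rot: [-2.092, -0.0, -2.978]
force: [-0.0, -0.9, 0.4]
width: -0.0
gripper_force: 0.5
```

Request:
{"fn": "step_arm", "kwargs": {
  "series": [
    [[0, 0, 0, -0.01, 0, 0, 1], [0, 0, 0, -0.01, 0, 0, 1], [0, 0, 0, 0, 0, 0, 1]]
  ]
}}

```text
clock: 10.6
eef_pos: [510.3, 101.1, 98.4]
tool_rot: [-2.093, -0.0, -2.979]
force: [-2.8, -0.2, 0.8]
width: 0.0
gripper_force: 0.9
```

```bash
python3 go.py -65 -12 98 30; python3 -c "
from h import *
a=ctrl.get_image('side')['img'][150:290,260:420];b=ctrl.get_image('top')['img'][190:260,240:310]
cv2.imwrite('pics/c7.png',np.hstack([cv2.resize(a,None,fx=2.6,fy=2.6),cv2.resize(b,(364,364))])[:,:,::-1])"
```

```text
clk 10.6 box [-35.565 -12.284  98.379] q [-0.927  1.041  0.273  1.771  0.685  1.117  0.465] F [-2.783 -0.211  0.846] w 0.001600597056453199
tool axes in box
 [[-1.    -0.    -0.   ]
 [-0.     0.498 -0.867]
 [ 0.    -0.867 -0.498]]
turn [-0.002 -0.     0.   ]
shift before turn [ 0.196  0.003 -0.   ] after [ 0.196  0.003 -0.   ]
```

View pics/c7.png

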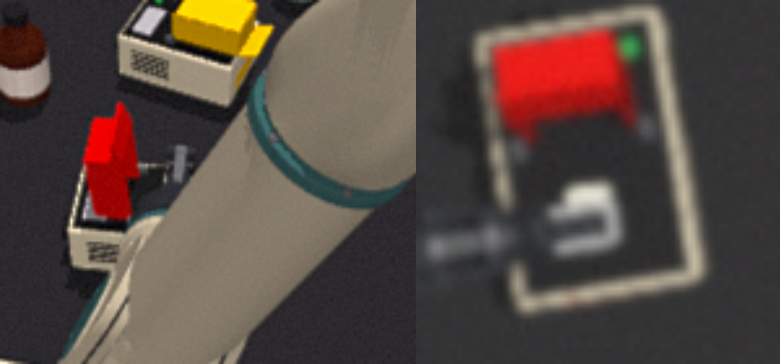

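Request:
{"fn": "step_arm", "kwargs": {
  "series": [
    [[0, 0, 0, -0.013, 0, 0, 1], [0, 0, 0, 0, 0, 0, 1]]
  ]
}}

```text
clock: 10.9
eef_pos: [510.7, 101.1, 98.3]
tool_rot: [-2.092, -0.002, -2.981]
force: [-5.7, -1.0, 0.4]
width: 0.3
gripper_force: 2.9
```

Request:
{"fn": "step_arm", "kwargs": {
  "series": [
    [[0, 0, 0, -0.013, 0, 0, 1], [0, 0, 0, 0, 0, 0, 1]]
  ]
}}

```text
clock: 11.1
eef_pos: [510.9, 101.1, 98.2]
tool_rot: [-2.091, -0.005, -2.983]
force: [-10.7, -0.1, 0.9]
width: -0.1
gripper_force: 4.9
```

Request:
{"fn": "step_arm", "kwargs": {
  "series": [
    [[0, 0, 0, 0.05, 0, 0, 1], [0, 0, 0, 0.1, 0, 0, 1], [0, 0, 0, 0.1, 0, 0, 1], [0, 0, 0, 0, -0.15, -0.085, 1], [0, 0, 0, 0, -0.15, -0.085, 1], [0, 0, 0, 0, -0.15, -0.085, 1], [0, 0, 0, 0, -0.15, -0.085, 1], [0, 0, 0, 0, -0.15, -0.085, 1], [0, 0, 0, 0, 0.057, -0.098, 1], [0, 0, 0, 0, 0, 0, 1]]
  ]
}}

```text
clock: 12.1
eef_pos: [475.5, 115.1, 227.1]
tool_rot: [-2.097, 0.002, -2.974]
force: [-0.6, 0.5, -0.5]
width: 0.1
gripper_force: 0.0
```

```bash
python3 go.py 95 5 225 30; python3 -c "
from h import *
a=ctrl.get_image('side')['img'][150:290,260:420];b=ctrl.get_image('top')['img'][190:260,240:310]
cv2.imwrite('pics/c8.png',np.hstack([cv2.resize(a,None,fx=2.6,fy=2.6),cv2.resize(b,(364,364))])[:,:,::-1])"
```

```text
clk 12.1 box [-67.668   7.153 227.067] q [-0.992  0.808  0.279  1.823  0.659  1.279  0.56 ] F [-0.59   0.472 -0.525] w 0.14534796727984128
tool axes in box
 [[-1.    -0.001  0.005]
 [-0.005  0.502 -0.865]
 [-0.002 -0.865 -0.502]]
turn [0.003 0.007 0.001]
shift before turn [-1.084  0.004  0.025] after [-1.084  0.005  0.019]
```

View pics/c8.png

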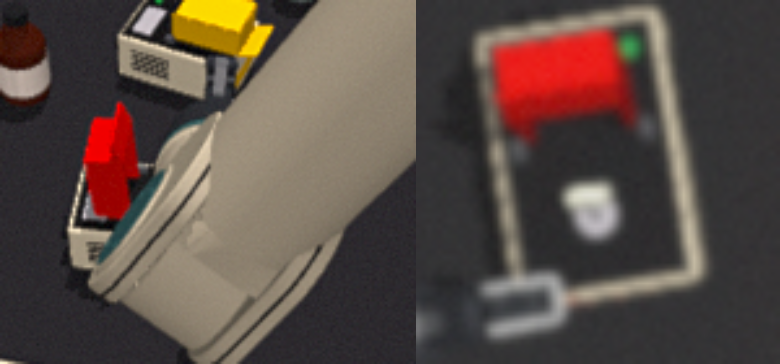

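Request:
{"fn": "step_arm", "kwargs": {
  "series": [
    [[0, 0, 0, -0.18, 0, 0, 1], [0, 0, 0, -0.18, 0, 0, 1], [0, 0, 0, -0.18, 0, 0, 1], [0, 0, 0, -0.18, 0, 0, 1], [0, 0, 0, -0.18, 0, 0, 1], [0, 0, 0, -0.18, 0, 0, 1], [0, 0, 0, 0, 0, 0, 1], [0, 0, 0, 0, 0.11, 0.064, 1], [0, 0, 0, 0, 0.11, 0.064, 1], [0, 0, 0, 0, 0.11, 0.064, 1], [0, 0, 0, 0, 0.11, 0.064, 1], [0, 0, 0, 0, 0, 0, 1]]
  ]
}}

```text
clock: 13.4
eef_pos: [632.6, 137.4, 147.4]
tool_rot: [-2.091, -0.006, -2.978]
force: [0.4, 0.9, 0.1]
width: -0.0
gripper_force: 0.0
```

```bash
python3 go.py 40 5 152 30
```

```text
clk 13.4 box [ 90.988   3.649 147.411] q [-0.825  1.07   0.284  1.405  0.674  1.327  0.729] F [0.386 0.924 0.072] w -0.04873169737587627
tool axes in box
 [[-1.    -0.006 -0.002]
 [-0.001  0.497 -0.868]
 [ 0.006 -0.868 -0.497]]
turn [-0.005 -0.003  0.007]
shift before turn [ 0.34  -0.02  -0.022] after [ 0.34  -0.022 -0.023]
```

Request:
{"fn": "step_arm", "kwargs": {
  "series": [
    [[0, 0, 0, 0.06, 0, 0, 1], [0, 0, 0, 0.06, 0, 0, 1], [0, 0, 0, 0.06, 0, 0, 1], [0, 0, 0, 0.06, 0, 0, 1], [0, 0, 0, 0.06, 0, 0, 1], [0, 0, 0, 0.06, 0, 0, 1], [0, 0, 0, 0.06, 0, 0, 1], [0, 0, 0, 0.03, 0, 0, 1], [0, 0, 0, 0, 0, 0, 1]]
  ]
}}

```text
clock: 14.3
eef_pos: [567.4, 126.8, 151.4]
tool_rot: [-2.092, -0.001, -2.978]
force: [0.6, 0.1, -0.4]
width: -0.3
gripper_force: 0.0
```

```bash
cat > chk.py <<'E'
from fit import *
b=(543.4,119.,.163)
from scipy.optimize import minimize_scalar
p=ctrl.get_image('top'); m=mask(p,(275,230))
best=[]
for th in np.arange(0,1.7,.05):
    sh=[[((x-10)*np.cos(th)+(z-72)*np.sin(th)+10,-(x-10)*np.sin(th)+(z-72)*np.cos(th)+72) for x,z in s] for s in SH]
    a=model(p,b,sh); best.append(((a&m).sum()/(a|m).sum(),round(th,2)))
print(sorted(best)[::-1][:3])
E
python3 chk.py; python3 go.py 95 5 200 30
```

```text
[(np.float64(0.8232544761630833), np.float64(0.75)), (np.float64(0.8084105385060799), np.float64(0.8)), (np.float64(0.8037219101123596), np.float64(0.7))]
clk 14.35 box [ 25.479   3.655 151.436] q [-0.889  1.003  0.282  1.598  0.672  1.258  0.621] F [-0.086 -0.208  0.702] w -0.05778887964973814
tool axes in box
 [[-1.    -0.001  0.001]
 [-0.001  0.498 -0.867]
 [ 0.    -0.867 -0.498]]
turn [-0.003  0.001  0.001]
shift before turn [-0.463 -0.277 -0.169] after [-0.463 -0.276 -0.17 ]
```

Request:
{"fn": "step_arm", "kwargs": {
  "series": [
    [[0, 0, 0, 0, 0, 0, 1], [0, 0, 0, 0, 0, 0, 1], [0, 0, 0, 0, -0.12, -0.07, 1], [0, 0, 0, 0, -0.12, -0.07, 1], [0, 0, 0, 0, -0.12, -0.07, 1], [0, 0, 0, 0, -0.12, -0.07, 1], [0, 0, 0, 0, 0, -0.2, 1], [0, 0, 0, 0, 0, -0.2, 1], [0, 0, 0, 0, 0, -0.2, 1], [0, 0, 0, 0, 0, -0.2, 1], [0, 0, 0, 0, 0, 0, 1]]
  ]
}}

```text
clock: 15.45
eef_pos: [551.0, 234.6, 295.9]
tool_rot: [-2.098, 0.003, -2.973]
force: [0.3, 0.1, -1.5]
width: -0.1
gripper_force: 0.0
```

```bash
python3 chk.py
python3 - <<'E'
from h import *
p=ctrl.get_image('top')
for k,z in dict(bottle=100,tally=50,beaker=60,calculator=16,slide_box=35,dish=10,pen=10,yellow_guard=100,red_guard=100).items():
    print(k,[(np.round(a['centre'],1),round(a['score'],2)) for a in ctrl.recognise(p,k)[:2]])
s=ctrl.read_state();print(s['eef_pos'],s['force'],s['clock'])
E
```

```text
[(np.float64(0.9523096809306756), np.float64(0.0)), (np.float64(0.9335294904373411), np.float64(0.05)), (np.float64(0.9091147540983606), np.float64(0.1))]
bottle [(array([336.7, 142.4]), 0.83)]
tally [(array([173.9, 196.1]), 0.85)]
beaker [(array([439.1, 247. ]), 0.87), (array([375.4, 283.9]), 0.6)]
calculator [(array([374.5, 286.7]), 0.78)]
slide_box [(array([460.7, 198.1]), 0.97)]
dish [(array([320.5, 271.3]), 0.87)]
pen [(array([222.7, 270.1]), 0.6), (array([319.3, 267.7]), 0.35)]
yellow_guard [(array([372.3, 225.2]), 0.82)]
red_guard [(array([274.8, 235.2]), 0.7)]
[551.01692141 229.38382197 294.4962082 ] [-0.89388236  0.23476637 -0.68099088] 16.0
```

Run:
```python
from h import *
a=cv2.imread('pics/top0.png');b=ctrl.get_image('top')['img'][:,:,::-1]
for im in(a,b):
    h=cv2.cvtColor(np.ascontiguousarray(im),cv2.COLOR_BGR2HSV)[250:300,205:240]
    m=(abs(h[...,0].astype(int)-110)<15)&(h[...,1]>140)&(h[...,2]>80)
    y,x=np.nonzero(m);print(len(x),x.mean()+205,y.mean()+250)
print(ctrl.finish_job())
```

```text
123 218.3252032520325 281.9918699186992
126 218.29365079365078 282.0952380952381
the job is handed in; nothing more can be done
None
```

The job is handed in: I lifted the red guard, pushed the toggle fully to the back and let the guard fall shut over it. A final camera check fits a shut guard and shows the pen unmoved and the other loose things about where they started. No judging result was returned.

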